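# Unlock the condiment caddy and hold it up level

### The arm

A 6-joint arm with a two-finger parallel gripper is mounted at the origin on the work surface. World frame = base frame: x ahead of the robot, y to its left, z up, the work surface at z = 0. Lengths are in m, angles in degrees, forces in N, time in s.
With the tool pointing down it reaches from about 0.35 to 0.975 m from the base axis. Payload 4.9 kg.
Tool frame: the origin (TCP) lies at the very end of the fingers, on their centre line; the grasp point (between the pads) lies 19 mm behind it; z points along the fingers, y is the direction in which the jaws open and shut (so a half turn about z gives the same grasp; the last joint's range is limited). The gripper opens to 85 mm and grips with 20 to 120 N. Pads are 22 mm wide; open, the fingers measure 114 mm over their backs; the gripper's body (76 mm by 85 mm) begins 54 mm behind the grasp point. The pads swing forward as they close: fully open they stand 13 mm farther back than shut.
Start: joints at [58.614, 3.019, 92.412, -0, 84.569, -6.818], TCP at [0.26, 0.568, 0.231] pointing down, gripper open.
Joint ranges: [-172.51, 172.51], [-57.92, 126.97], [3.15, 148.05], [-58.71, 238.71], [5.1, 150.11], [-179.66, 179.66]. Speed limits (degrees/s): [147.25, 147.25, 180, 180, 180, 180].

### API

Orientations are given as a 3x3 rotation matrix whose columns are the frame's x, y, z axes.
In Python, from workcell import manip, imaging, order gives the robot as it stands.
- The arm moves only by the shell command python3 -m handwheel 'ROWS'. ROWS is JSON, a list of rows, each a list of 7 numbers: the shift along the tool's x, y, z in m, then the turn, a rotation vector about the tool's x, y, z in rad, then the finger opening in m, from 0 to 0.0854. A call has 1 to 5 rows; each row is the pose to reach, as a shift and turn from the pose commanded when the call began, along the tool's axes at that moment; what a row does not reach only later rows make up. A row lasts 1/8 s, in which the tool goes at most 62.5 mm and 10.7 degrees, less where a joint would pass 70% of its speed; a pose out of reach is approached as far as the arm can. A call with a gripper value outside its range is refused whole. The fingers move at their own pace and stop on an object; the grip force is fixed at half the most. Time passes only in rows, so rows that repeat a pose let the fingers close. It gives the time, the measured TCP pose, the force and the opening at its end, in the units of the state.
- manip.get_obs(): the state, without advancing time (a new reading comes with each control period).
- imaging.grab_frame(name): name is "scene" or "top"; returns a dict with "pixels" (400x640x3 uint8, blue, green, red), "z_map" (400x640 float32, m along the optical axis (not along the pixel's ray), 0 where there is no reading), "fx", "fy", "cx", "cy" (pixels), "k1" (the pictures are not rectified: a ray, as slopes to the right and down, at radius r is drawn at 1 + k1 r^2 times it, then the intrinsics apply), "rvec" (rotation vector, rad) and "tvec" (3), from world to camera coordinates, as OpenCV has them. Camera axes: x right, y down, z forward; pixel columns grow to the right and rows downward; lengths in m; the calibration is good to about 2 mm. A picture is of the moment at which its call begins.
- order.job_done(): hands the job in, once; it reports no verdict.
The state is a dict: "t": time; "joint_positions": joint angles; "qvel": joint speeds; "effort": joint torques, N m; "eef_pos": TCP position; "ee_rot": TCP orientation; "wrist_force": force on the tool from outside, world axes, zero at the start; "moment": the same for the moment, N m; "gripper_width": finger opening in m.
Only numpy, scipy, OpenCV 4.12 (cv2) and the standard library are available. Lean on these libraries where they do the work, as an engineer would, in place of code of your own. Each camera call takes 0.05 s, during which the arm holds its last target. There are 200 camera calls.

### The job

Draw the red-handled locking pin straight out of its guide and lay it in the open notch beside the guide, letting go of it there. Then take the condiment caddy by its dark wooden handle, lift it straight up and finish while still holding it, steady and level, about a hand's width (100 mm) above its dock with both jars standing in it, so that the dock can be wiped. Leave the rest of the counter alone.

Things in the scene. Friction and masses are not known exactly. Their poses are not given: they have to be found in the camera images.
- dock: Dark steel dock plate fixed to the counter, 100 x 277 mm, 12 mm thick, 6 mm high rails round the caddy. Origin: on the counter under the caddy's centre; y along its long side, z up. An aluminium guide block 38 mm wide, top at z 73 mm, stands at x 0, y -158 to -134 mm, with a square 14 mm bore along y, floor at z 47 mm. Its place and yaw vary.
- notch (a point): Where the middle of the pin's shank belongs: mid-channel, 5 mm over the floor of the aluminium pin rest fixed to the dock beside the guide (dock x -78, y -134, z 52 mm; axes as the dock's). The notch is a straight channel along dock y, open above and at both ends, 52 mm long, 16 mm wide, its lips flared to about 35 mm at the top, z 76 mm.
- pin: Loose locking pin, 55 g, along its own y: round red handle, diameter 18, 36 mm long; from its +y end a steel shank, diameter 10, 70 mm long. Origin: middle of the handle, on the axis; may roll. At the start it lies at x 0, y -198 to -190, z 52 mm of the dock, the shank towards dock +y through the guide and about 20 to 28 mm into the caddy's 16 mm bore.
- pin_shank (a point): Middle of the pin's steel shank, on its axis: 53 mm from the middle of the handle along the pin's +y.
- pin_tip (a point): End of the pin's shank: 88 mm from the middle of the handle along the pin's +y. The pin slides out along dock -y; its tip leaves the guide after 48 to 56 mm. The handle is free on both sides, above, and 43 mm over the counter.
- caddy: Loose condiment caddy, about 0.32 kg (0.6 kg with jars): light wooden tray 74 (x) x 200 (y) x 30 mm high, two steel rods carrying a dark handle bar. Origin: centre of its underside, 12 mm above the counter on the dock at the start; z up, axes as the dock's. A dark block with the pin's bore is on its end, y -128 to -100 mm, 62 mm high.
- caddy_handle (a point): Centre of the caddy's handle bar, 155 mm above the caddy's underside, on its middle. The bar is 18 mm thick (caddy x), 96 mm long (caddy y), 24 mm high; free on both sides and above.
- salt_jar: Loose jar with a white lid and blue band, 52 mm in diameter, 90 mm high, 0.1 to 0.2 kg, standing in one end bay of the caddy, 67 mm from its middle (caddy +y or -y). Origin: centre of its underside.
- pepper_jar: The same with a black lid and green band, in the other end bay.
- mug: White mug, 80 mm in diameter, 92 mm high, a bystander. Origin: centre of its underside.
- bowl: Blue bowl, 120 mm in diameter, 55 mm high, a bystander. Origin: centre of its underside.
- canister: Steel canister with an orange band, 80 mm in diameter, 120 mm high, a bystander. Origin: centre of its underside.
- spoon: Spoon lying on the counter, a bystander. Origin: underside of the spoon.

How it is judged (in metres and radians):
On the way, in this order (a step that is already met when the one before it is completed fails the run):
1. the pin is drawn clear of the guide while the caddy stays in its dock (y of pin_tip in the frame of dock below -0.159 m and z of caddy in the frame of dock below 0.022 m), for 0.1 s.
2. the pin lies in the notch, let go, the caddy still in its dock (horizontal distance between pin_shank and notch below 0.02 m and x of pin_shank in the frame of notch between -0.007 and 0.007 m and z of pin_shank in the frame of notch between -0.008 and 0.006 m and angle between the y axis of pin and the y axis of dock, either way round below 0.15 rad and contact force between the fingers and pin below 0.2 N and z of caddy in the frame of dock below 0.022 m), for 0.2 s.
3. the caddy is held up level, clear of the dock (z of caddy in the frame of dock between 0.062 and 0.212 m and horizontal distance between caddy and dock below 0.08 m and angle between caddy's own z axis and vertical below 0.12 rad and contact force between the fingers and caddy above 2 N and contact force between caddy and dock below 0.1 N and linear speed of caddy below 0.03 m/s and angular speed of caddy below 0.2 rad/s), for 0.2 s.
At the end, for the whole second after the job is handed in: The fingers hold the caddy 50 to 200 mm above the dock plate, within 80 mm sideways of its place, level within 0.12 rad and still, touching nothing of the dock; both jars stand in it; the pin lies let go in the notch, its shank's middle within 20 mm of the notch's and aligned within 0.15 rad (all of step 3 and horizontal distance between pin_shank and notch below 0.02 m and x of pin_shank in the frame of notch between -0.007 and 0.007 m and z of pin_shank in the frame of notch between -0.008 and 0.006 m and angle between the y axis of pin and the y axis of dock, either way round below 0.15 rad and contact force between the fingers and pin below 0.2 N and x of salt_jar in the frame of caddy between -0.03 and 0.03 m and y of salt_jar in the frame of caddy between -0.1 and 0.1 m and z of salt_jar in the frame of caddy between -0.005 and 0.02 m and angle between each of salt_jar, pepper_jar's own z axis and vertical below 0.25 rad and x of pepper_jar in the frame of caddy between -0.03 and 0.03 m and y of pepper_jar in the frame of caddy between -0.1 and 0.1 m and z of pepper_jar in the frame of caddy between -0.005 and 0.02 m); the arm keeps its last pose, push and grip.
It fails at once if the caddy is tipped by more than 0.35 rad (angle between caddy's own z axis and vertical above 0.35 rad).
It fails at once if a jar topples (angle between any of salt_jar, pepper_jar's own z axis and vertical above 0.5 rad).
It fails at once if a bystander is moved by more than 30 mm (distance of any of mug, bowl, canister, spoon from where it was at the start of the episode above 0.03 m).
It also fails if it takes over 54 s, if anything falls off the work surface, if the arm or the gripper's body presses on something with over 40 N, if the wrist force passes 120 N, or if a joint passes its speed limit or range.

## Working session

There is one attempt and no reset: what is moved stays moved. The work goes in short steps, Python scripts to look and compute and a shell command to move; the robot and the scene stay as the last step left them, time stands still between calls to the robot, and variables do not carry over. Pictures are saved under pics/ and viewed, about 8 in all and at most 12, crops included, and the job is handed in when it is done.

```bash
mkdir -p pics; cat > h.py <<'E'
import numpy as np, cv2
from workcell import manip, imaging, order
def grab(n):
    f=imaging.grab_frame(n); np.savez(''+n+'.npz',**{k:np.array(v) for k,v in f.items()}); return f
def load(n): return dict(np.load(''+n+'.npz'))
def K(f): return np.array([[f['fx'],0,f['cx']],[0,f['fy'],f['cy']],[0,0,1]],float), np.array([float(f['k1']),0,0,0])
def world(f,uv,z=None,plane=None):
    """pixels -> world with depth map (or given plane height)"""
    k,d=K(f); R=cv2.Rodrigues(np.array(f['rvec'],float))[0]; t=np.array(f['tvec'],float).ravel()
    uv=np.array(uv,float).reshape(-1,2)
    n=cv2.undistortPoints(uv.reshape(-1,1,2),k,d).reshape(-1,2); r=np.c_[n,np.ones(len(n))]
    if plane is None:
        zz=f['z_map'][uv[:,1].round().astype(int),uv[:,0].round().astype(int)][:,None]
        return (r*zz-t)@R
    c=-R.T@t; w=r@R
    return c+w*((plane-c[2])/w[:,2])[:,None]
def proj(f,P):
    k,d=K(f); return cv2.projectPoints(np.array(P,float).reshape(-1,1,3),np.array(f['rvec'],float),np.array(f['tvec'],float),k,d)[0].reshape(-1,2)
E
python3 - <<'E'
from h import *
for n in('top','scene'):
    f=grab(n); cv2.imwrite(f'pics/{n}0.png',f['pixels'])
    R=cv2.Rodrigues(f['rvec'])[0]; print(n,-R.T@f['tvec'],R[2],f['fx'])
print(manip.get_obs())
E
```

```text
top [0.3170251  0.01839382 1.52312341] [ 0.10841    -0.00229544 -0.99410362] 440.62599039891285
scene [ 1.27956765 -0.01708862  1.14856709] [-0.61437396  0.03336519 -0.7883092 ] 457.78830939732126
{'t': 0.1, 'joint_positions': array([ 5.86157375e+01,  3.05255641e+00,  9.24885206e+01,  3.57591906e-04,
        8.45691727e+01, -6.81836412e+00]), 'qvel': array([-0.03182914, -0.0683507 , -0.17888789,  0.09367455,  0.08776134,
        0.05265974]), 'effort': array([-2.74642082e-05, -3.94907105e+01, -3.71359742e+01, -1.86898119e-04,
        4.01445446e-03,  2.43206858e-05]), 'eef_pos': array([0.25952366, 0.56791398, 0.23015113]), 'ee_rot': array([[-9.09483346e-01,  4.15739135e-01, -1.00738956e-03],
       [ 4.15740290e-01,  9.09481899e-01, -1.63945826e-03],
       [ 2.34615606e-04, -1.90987241e-03, -9.99998149e-01]]), 'wrist_force': array([-0.54475087, -0.30507508,  0.0988409 ]), 'moment': array([ 0.01111743,  0.01189737, -0.00368108]), 'gripper_width': 0.08564544374685683}
```

View pics/top0.png

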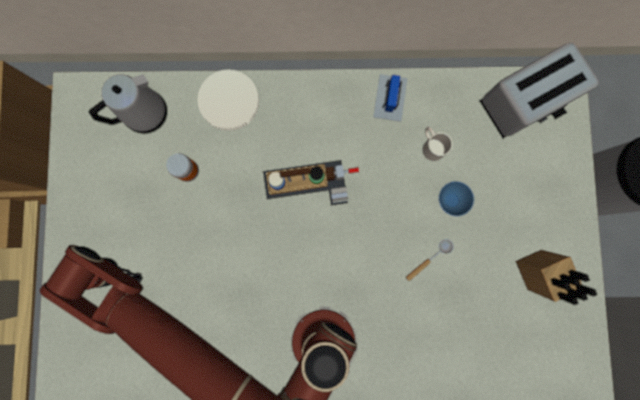

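View pics/scene0.png

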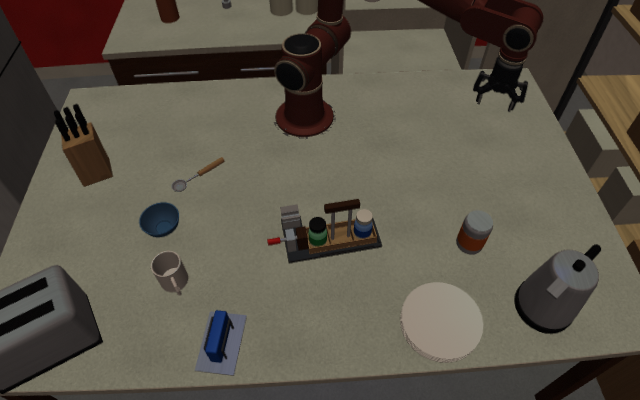

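Top view: caddy from (268,182) to (343,170), red handle at (353,170), pin rest at (339,195). The dock's +y runs close to world +y. Next I'll enlarge both views.

```bash
python3 - <<'E'
from h import *
f=load('top');g=load('scene')
a=cv2.resize(f['pixels'][150:215,255:370],None,fx=6,fy=6,interpolation=3)
b=cv2.resize(g['pixels'][190:270,260:390],None,fx=6,fy=6,interpolation=3)
c=np.zeros((a.shape[0]+b.shape[0],780,3),np.uint8); c[:a.shape[0],:a.shape[1]]=a; c[a.shape[0]:]=b
c=cv2.resize(c,None,fx=.68,fy=.68,interpolation=cv2.INTER_AREA)
for i in range(0,115,10):cv2.putText(c,str(255+i),(int(i*4.08),8),0,.3,(0,255,255),1)
cv2.imwrite('pics/crop0.png',c); print(c.shape)
for n,p in(('top',f),('scene',g)):
    h=cv2.cvtColor(p['pixels'],cv2.COLOR_BGR2HSV).astype(int); m=((h[...,0]<6)|(h[...,0]>174))&(h[...,1]>150)&(h[...,2]>80)
    w=np.zeros_like(m); w[(slice(155,190) if n=='top' else slice(225,255)),(slice(335,370) if n=='top' else slice(255,290))]=1
    v,u=np.nonzero(m&w); print(n,len(u),u.mean(),v.mean(),u.min(),u.max(),v.min(),v.max())
    print(world(p,[[u.mean(),v.mean()]]),world(p,[[u.mean(),v.mean()]],plane=.054))
E
```

```text
(592, 530, 3)
top 31 353.19354838709677 169.8709677419355 349 357 168 172
[[ 0.57118136 -0.10903702  0.05789125]] [[ 0.57185633 -0.10937544  0.054     ]]
scene 54 273.55555555555554 240.07407407407408 268 279 237 243
[[ 0.57286681 -0.11003868  0.05635062]] [[ 0.57134588 -0.11023872  0.054     ]]
```

View pics/crop0.png

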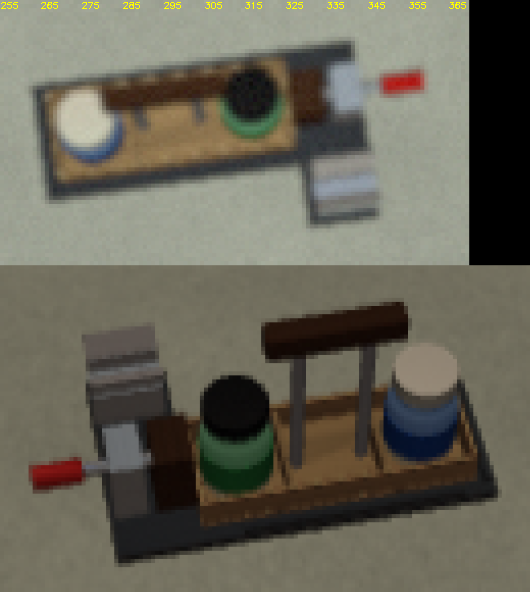

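The crop shows the handle bar at about z 0.18, both jars in the bays, the pin handle clear, and the notch channel at top-view pixel (339,195). Next I'll fit the dock's pose from bar depth, the dock corners and the pin.

```bash
python3 - <<'E'
from h import *
f=load('top');g=load('scene')
for n,p,s in(('top',f,(150,215,255,370)),('scene',g,(190,270,260,390))):
    v,u=np.mgrid[s[0]:s[1],s[2]:s[3]]; uv=np.c_[u.ravel(),v.ravel()]; P=world(p,uv)
    m=(P[:,2]>.155)&(P[:,2]<.195); Q=P[m]; 
    c,(w,l),_=cv2.minAreaRect(Q[:,:2].astype(np.float32)); 
    d=np.linalg.svd(Q[:,:2]-Q[:,:2].mean(0))[2][0]; print(n,m.sum(),'bar',Q.mean(0),c,w,l,'yaw',np.degrees(np.arctan2(-d[0]*np.sign(d[1]),abs(d[1]))),'zmax',np.percentile(Q[:,2],80))
top=lambda x,y:(x/4.08+255-.5,y/4.08+150-.5)
scn=lambda x,y:(x/4.08+260-.5,(y-265.2)/4.08+190-.5)
print('dock top TL BL TR',world(f,[top(35,88),top(50,198),top(352,42)],plane=.015))
print('bar ends top',world(f,[top(104,100),top(228,85)],plane=.179))
print('bar ends scn top',world(g,[scn(264,325),scn(405,305)],plane=.179))
print('notch centre top img channel ends at z~.047', world(f,[top(316,189),top(377,184)],plane=.047))
print('rest ends scene', world(g,[scn(88,376),scn(160,364)],plane=.047))
v,u=np.mgrid[180:210,325:352];P=world(f,np.c_[u.ravel(),v.ravel()]);m=P[:,2]>.065;print('lips top',P[m].mean(0),m.sum())
print('guide top ctr',world(f,[top(345,87)],plane=.073),'shank',)
E
```

```text
top 203 bar [0.54446936 0.08405105 0.17746645] (0.5455273389816284, 0.08411289751529694) 0.019110942259430885 0.09456183761358261 yaw 7.292206325796456 zmax 0.18124164654070898
scene 348 bar [0.55245825 0.08092205 0.17270591] (0.5487468242645264, 0.08140438050031662) 0.02236350066959858 0.09539174288511276 yaw 7.428862576141544 zmax 0.17872437531886587
dock top TL BL TR [[ 0.57849782  0.19956182  0.015     ]
 [ 0.48435449  0.18693533  0.015     ]
 [ 0.61465921 -0.07039489  0.015     ]]
bar ends top [[0.54020015 0.12770359 0.179     ]
 [0.55047218 0.03378196 0.179     ]]
bar ends scn top [[0.5478868  0.03489392 0.179     ]
 [0.53762319 0.12834424 0.179     ]]
notch centre top img channel ends at z~.047 [[ 0.48539383 -0.0364085   0.047     ]
 [ 0.48888944 -0.08690035  0.047     ]]
rest ends scene [[ 0.4860839  -0.08852225  0.047     ]
 [ 0.47877842 -0.03601303  0.047     ]]
lips top [ 0.48438572 -0.05863336  0.09756919] 116
guide top ctr [[ 0.56597062 -0.06055275  0.073     ]] shank
```

```bash
cat >> h.py <<'E'
O=np.array([.5455,.083]); YAW=np.radians(7.4)
def dock(x,y,z):
    c,s=np.cos(YAW),np.sin(YAW); return np.array([O[0]+c*x-s*y,O[1]+s*x+c*y,z])
def todock(p):
    c,s=np.cos(YAW),np.sin(YAW); d=np.array(p[:2])-O; return np.array([c*d[0]+s*d[1],-s*d[0]+c*d[1],p[2]])
def delta(p,yd=0):
    """tool-axis shift and rotvec to TCP at dock-frame p, tool down, tool y along dock x (yd deg extra)"""
    o=manip.get_obs(); R=o['ee_rot']; a=YAW+np.radians(yd)
    y=np.array([np.cos(a),np.sin(a),0]); z=np.array([0,0,-1.]); T=np.c_[np.cross(y,z),y,z]
    print('shift',(R.T@(dock(*p)-o['eef_pos'])).round(4),'turn',cv2.Rodrigues(R.T@T)[0].ravel().round(4),'dockpos',todock(o['eef_pos']).round(4),'w',round(o['gripper_width'],4),'F',o['wrist_force'].round(1),'t',o['t'])
E
python3 -c "
from h import *
delta((0.001,-.197,.20))"
```

```text
shift [-0.5668 -0.4887  0.031 ] turn [-1.9000e-03  8.0000e-04  1.0129e+00] dockpos [-0.2211  0.5177  0.2302] w 0.0856 F [-0.5 -0.3  0.1] t 0.1
```

```bash
python3 -m handwheel '[[-0.04,-0.035,0,0,0,0.1,0.085],[-0.08,-0.07,0,0,0,0.2,0.085],[-0.12,-0.104,0,0,0,0.3,0.085],[-0.16,-0.138,0,0,0,0.4,0.085],[-0.2,-0.172,0,0,0,0.5,0.085]]'; python3 -c "
from h import *
delta((0.001,-.197,.20))"
```

```text
t: 0.72
eef_pos: [0.3704, 0.3271, 0.2308]
ee_rot: [[-0.596, 0.803, -0.0], [0.803, 0.596, -0.0], [-0.0, -0.001, -1.0]]
wrist_force: [1.1, -0.2, -0.3]
gripper_width: 0.0852
shift [-0.4728 -0.1003  0.0309] turn [-5.000e-04  3.000e-04  5.099e-01] dockpos [-0.1422  0.2646  0.2308] w 0.0852 F [ 1.1 -0.2 -0.3] t 0.725
```

```bash
python3 -m handwheel '[[-0.055,-0.012,0,0,0,0.1,0.085],[-0.11,-0.024,0,0,0,0.2,0.085],[-0.165,-0.036,0,0,0,0.3,0.085],[-0.22,-0.048,0,0,0,0.4,0.085],[-0.275,-0.06,0,0,0,0.5,0.085]]'; python3 -c "
from h import *
delta((0.001,-.197,.12))"
```

```text
t: 1.35
eef_pos: [0.4871, 0.0709, 0.231]
ee_rot: [[-0.138, 0.99, -0.0], [0.99, 0.138, 0.0], [0.0, -0.0, -1.0]]
wrist_force: [1.1, 1.1, 0.3]
gripper_width: 0.0853
shift [-0.1931  0.0587  0.1109] turn [-0.0001 -0.0002  0.0094] dockpos [-0.0595 -0.0045  0.231 ] w 0.0853 F [1.1 1.1 0.3] t 1.35
```

```bash
python3 -m handwheel '[[-0.055,0.015,0,0,0,0.009,0.085],[-0.11,0.03,0,0,0,0.009,0.085],[-0.16,0.05,0.01,0,0,0.009,0.085],[-0.193,0.059,0.06,0,0,0.009,0.07],[-0.193,0.059,0.10,0,0,0.009,0.06]]'; python3 - <<'E'
from h import *
delta((0.001,-.197,.034))
f=grab('scene'); cv2.imwrite('pics/s1.png',cv2.resize(f['pixels'][170:270,230:360],None,fx=5,fy=5,interpolation=3))
E
```

```text
t: 1.98
eef_pos: [0.5726, -0.1123, 0.1292]
ee_rot: [[-0.13, 0.992, -0.001], [0.992, 0.13, 0.0], [0.0, -0.001, -1.0]]
wrist_force: [-0.9, 0.2, -0.4]
gripper_width: 0.0602
shift [ 0.0001 -0.0006  0.0952] turn [-0.001  -0.0002  0.0007] dockpos [ 0.0017 -0.1971  0.1292] w 0.0602 F [-0.9  0.2 -0.4] t 1.975
```

View pics/s1.png

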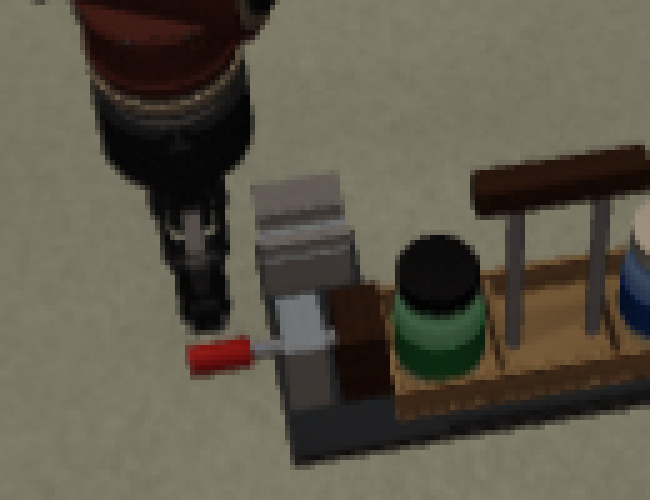

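The gripper stands over the red handle (220,355), with the fingertips at (205,320). Now I'll descend and close.

```bash
python3 -m handwheel '[[0,0,0.04,0,0,0,0.06],[0,0,0.075,0,0,0,0.06],[0,0,0.096,0,0,0,0.06],[0,0,0.096,0,0,0,0.06],[0,0,0.096,0,0,0,0.03]]'; python3 -m handwheel '[[0,0,0,0,0,0,0.01],[0,0,0,0,0,0,0.01],[0,0,0,0,0,0,0.01],[0,0,0,0,0,0,0.01]]'; python3 -c "
from h import *
delta((0.001,-.197,.034))"
```

```text
t: 2.65
eef_pos: [0.5738, -0.1103, 0.0371]
ee_rot: [[-0.133, 0.991, 0.002], [0.991, 0.133, -0.001], [-0.001, 0.002, -1.0]]
wrist_force: [0.5, 0.7, 0.9]
gripper_width: 0.0429
t: 3.15
eef_pos: [0.5737, -0.1104, 0.0365]
ee_rot: [[-0.132, 0.991, 0.003], [0.991, 0.132, -0.001], [-0.001, 0.002, -1.0]]
wrist_force: [1.8, -0.2, 4.5]
gripper_width: 0.0162
shift [-0.0015 -0.0021  0.0025] turn [0.0025 0.0011 0.0036] dockpos [ 0.003  -0.1955  0.0365] w 0.0162 F [ 1.8 -0.2  4.5] t 3.15
```

```bash
python3 -m handwheel '[[-0.005,0,-0.001,0,0,0,0.005],[-0.022,0,-0.001,0,0,0,0.005],[-0.04,0,-0.001,0,0,0,0.005],[-0.06,0,-0.001,0,0,0,0.005],[-0.075,0,-0.001,0,0,0,0.005]]'; python3 -m handwheel '[[0,0,0,0,0,0,0.005],[0,0,0,0,0,0,0.005]]'; python3 - <<'E'
from h import *
delta((0.001,-.27,.034))
f=grab('scene'); cv2.imwrite('pics/s2.png',cv2.resize(f['pixels'][170:270,230:360],None,fx=5,fy=5,interpolation=3))
f=grab('top'); cv2.imwrite('pics/t2.png',cv2.resize(f['pixels'][140:230,300:400],None,fx=5,fy=5,interpolation=3))
E
```

```text
t: 3.78
eef_pos: [0.5821, -0.1864, 0.0356]
ee_rot: [[-0.132, 0.991, -0.001], [0.991, 0.132, -0.0], [-0.0, -0.001, -1.0]]
wrist_force: [0.6, 0.1, -0.6]
gripper_width: 0.0163
t: 4.03
eef_pos: [0.5822, -0.1843, 0.0359]
ee_rot: [[-0.132, 0.991, -0.001], [0.991, 0.132, 0.0], [0.001, -0.001, -1.0]]
wrist_force: [-0.4, -0.1, -1.3]
gripper_width: 0.0158
shift [-0.0002 -0.001   0.0019] turn [-0.0006 -0.0005  0.0037] dockpos [ 0.002  -0.2698  0.0359] w 0.0158 F [-0.4 -0.1 -1.3] t 4.025
```

View pics/s2.png

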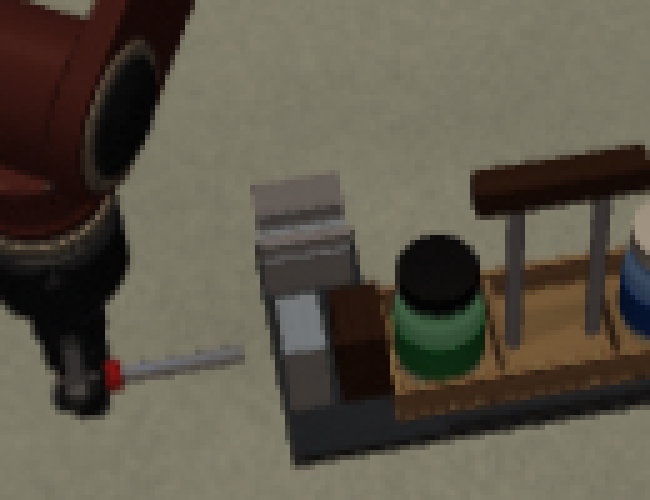

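The pin is fully out: tip at crop (243,355), handle's shank end at (118,373), and the caddy hasn't moved. Now I'll measure the pin in the hand.

```bash
python3 - <<'E'
from h import *
g=load('scene')
s=lambda x,y:(x/5+230-.4,y/5+170-.4)
px=[s(243,355),s(236,356),s(200,361),s(160,367),s(125,372)]
for p in px: print(p,[todock(q[0]).round(4) for q in (world(g,[p]),world(g,[p],plane=.056))])
for z in(.046,.052,.058): print(z,proj(g,[dock(.001,-.194-.0745+.088,z),dock(.001,-.2685+.018,z)]).round(1))
E
```

```text
(278.20000000000005, 240.6) [array([ 0.0044, -0.1823,  0.0531]), array([ 0.0063, -0.1823,  0.056 ])]
(276.8, 240.79999999999998) [array([ 0.0027, -0.1862,  0.0506]), array([ 0.0062, -0.1863,  0.056 ])]
(269.6, 241.79999999999998) [array([ 0.0047, -0.2067,  0.0546]), array([ 0.0056, -0.2067,  0.056 ])]
(261.6, 243.0) [array([ 0.0054, -0.2294,  0.0561]), array([ 0.0053, -0.2294,  0.056 ])]
(254.6, 244.0) [array([ 0.0035, -0.2492,  0.054 ]), array([ 0.0048, -0.2491,  0.056 ])]
0.046 [[278.8 240.8]
 [254.4 244.8]]
0.052 [[278.7 239.7]
 [254.1 243.7]]
0.058 [[278.5 238.6]
 [253.9 242.6]]
```

View pics/t2.png

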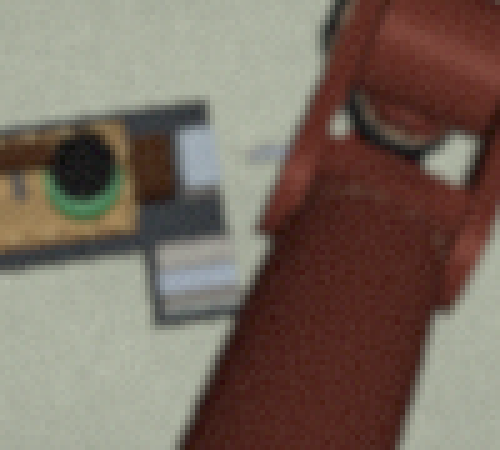

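```bash
python3 -m handwheel '[[0,0,-0.03,0,0,0,0.005],[0,-0.01,-0.06,0,0,0,0.005],[0.01,-0.045,-0.06,0,0,0,0.005],[0.045,-0.079,-0.06,0,0,0,0.005],[0.082,-0.079,-0.06,0,0,0,0.005]]'; python3 -m handwheel '[[0,0,0,0,0,0,0.005],[0,0,0,0,0,0,0.005],[0,0,0,0,0,0,0.005]]'; python3 - <<'E'
from h import *
delta((-.077,-.188,.0365))
f=grab('scene'); cv2.imwrite('pics/s3.png',cv2.resize(f['pixels'][150:270,230:360],None,fx=5,fy=5,interpolation=3))
E
```

```text
t: 4.75
eef_pos: [0.491, -0.1125, 0.0956]
ee_rot: [[-0.131, 0.991, -0.001], [0.991, 0.131, 0.0], [0.001, -0.001, -1.0]]
wrist_force: [-0.5, -0.6, -0.3]
gripper_width: 0.0158
t: 5.12
eef_pos: [0.4938, -0.1142, 0.0965]
ee_rot: [[-0.132, 0.991, 0.0], [0.991, 0.132, -0.0], [-0.0, 0.0, -1.0]]
wrist_force: [-0.1, 0.2, -0.4]
gripper_width: 0.016
shift [ 0.001  -0.0004  0.06  ] turn [0.0003 0.0004 0.0034] dockpos [-0.0767 -0.1889  0.0965] w 0.016 F [-0.1  0.2 -0.4] t 5.125
```

View pics/s3.png

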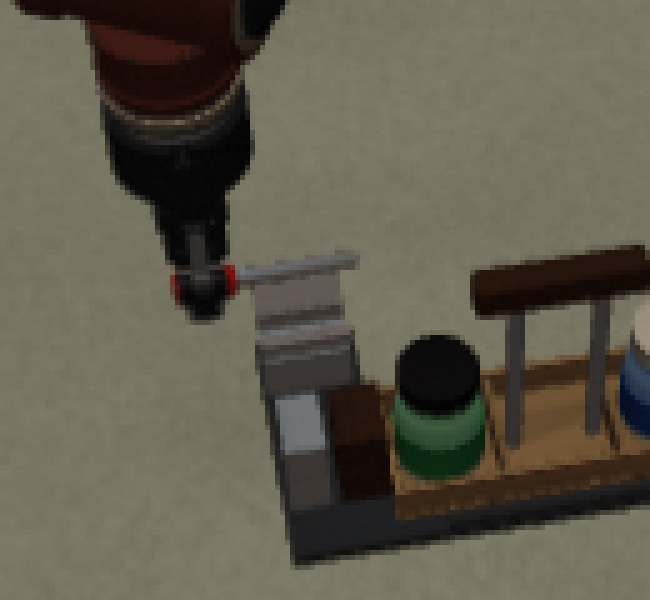

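The pin is level above the rest (shank from (240,272) to (358,258)), with the channel beneath at (305,330). Next I'll lower it and check.

```bash
python3 -m handwheel '[[0,0,0.02,0,0,0,0.005],[0.001,0,0.04,0,0,0,0.005],[0.001,0,0.052,0,0,0,0.005],[0.001,0,0.059,0,0,0,0.005],[0.001,0,0.059,0,0,0,0.005]]'; python3 -c "
from h import *
delta((-.077,-.188,.0365))
f=grab('scene'); cv2.imwrite('pics/s4.png',cv2.resize(f['pixels'][170:270,230:360],None,fx=5,fy=5,interpolation=3))"
```

```text
t: 5.8
eef_pos: [0.4935, -0.1129, 0.0376]
ee_rot: [[-0.132, 0.991, 0.0], [0.991, 0.132, -0.0], [-0.0, 0.0, -1.0]]
wrist_force: [-0.2, 0.8, -0.3]
gripper_width: 0.0162
shift [-0.0004 -0.0002  0.0011] turn [0.0001 0.0001 0.0036] dockpos [-0.0768 -0.1876  0.0376] w 0.0162 F [-0.2  0.8 -0.3] t 5.8
```

View pics/s4.png

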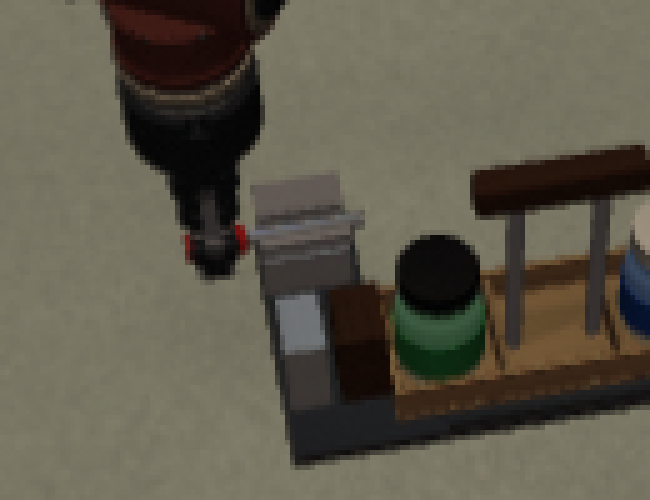

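The shank sits in the channel (250–362, 235–218) with no contact force. Now I'll release.

```bash
python3 -m handwheel '[[0,0,0.0005,0,0,0,0.03],[0,0,0.0005,0,0,0,0.045],[0,0,0.0005,0,0,0,0.045],[0,0,-0.02,0,0,0,0.045],[0,0,-0.06,0,0,0,0.045]]'; python3 -m handwheel '[[0,0,-0.06,0,0,0,0.05],[0,0,-0.11,0,0,0,0.05],[0,0,-0.16,0,0,0,0.05],[0,0,-0.16,0,0,0,0.05]]'; python3 -c "
from h import *
delta((0,0,.25))
f=grab('scene'); cv2.imwrite('pics/s5.png',cv2.resize(f['pixels'][170:270,230:360],None,fx=5,fy=5,interpolation=3))"
```

```text
t: 6.48
eef_pos: [0.4915, -0.112, 0.096]
ee_rot: [[-0.133, 0.991, -0.004], [0.991, 0.133, 0.002], [0.002, -0.004, -1.0]]
wrist_force: [0.2, 0.0, -0.2]
gripper_width: 0.0452
t: 6.98
eef_pos: [0.4956, -0.1135, 0.2634]
ee_rot: [[-0.133, 0.991, 0.01], [0.991, 0.133, -0.004], [-0.005, 0.009, -1.0]]
wrist_force: [0.5, -0.4, -1.3]
gripper_width: 0.0502
shift [0.1882 0.0754 0.0132] turn [0.0093 0.0051 0.0039] dockpos [-0.0748 -0.1884  0.2634] w 0.0502 F [ 0.5 -0.4 -1.3] t 6.975
```

View pics/s5.png

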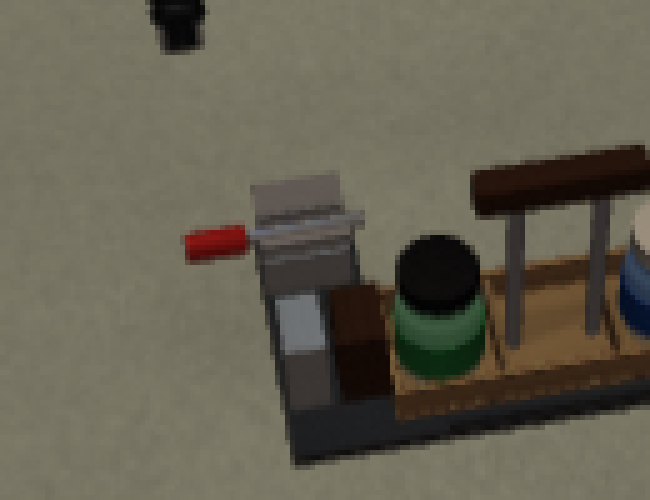

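The pin lies in the notch, let go (handle (215,243), tip (362,215)), and the caddy is undisturbed. On to the caddy's handle.

```bash
python3 -m handwheel '[[0.05,0.02,0,0,0,0.003,0.07],[0.1,0.04,0,0,0,0.003,0.07],[0.15,0.06,0,0,0,0.003,0.07],[0.185,0.076,0,0,0,0.003,0.07],[0.185,0.076,0,0,0,0.003,0.07]]'; python3 -m handwheel '[[0,0,0,0,0,0,0.06],[0,0,0.01,0,0,0,0.06],[0,0,0.01,0,0,0,0.06]]'; python3 -c "
from h import *
delta((0.001,-.003,.149))"
```

```text
t: 7.65
eef_pos: [0.5432, 0.0829, 0.2548]
ee_rot: [[-0.133, 0.991, -0.004], [0.991, 0.133, 0.0], [0.001, -0.004, -1.0]]
wrist_force: [0.2, -0.8, 0.0]
gripper_width: 0.07
t: 8.02
eef_pos: [0.5431, 0.0799, 0.2456]
ee_rot: [[-0.128, 0.992, -0.003], [0.992, 0.128, -0.0], [0.0, -0.003, -1.0]]
wrist_force: [-0.0, 0.6, 0.2]
gripper_width: 0.0599
shift [-0.0002  0.004   0.0966] turn [-0.0027 -0.0002 -0.0007] dockpos [-0.0028 -0.0028  0.2456] w 0.0599 F [-0.   0.6  0.2] t 8.025
```

```bash
python3 -m handwheel '[[0,0.004,0.03,-0.001,0,0,0.06],[0,0.004,0.06,-0.001,0,0,0.06],[0,0.004,0.085,-0.001,0,0,0.06],[0,0.004,0.096,-0.001,0,0,0.06],[0,0.004,0.096,-0.001,0,0,0.05]]'; python3 -m handwheel '[[0,0,0,0,0,0,0.035],[0,0,0,0,0,0,0.026]]'; python3 -c "
from h import *
delta((0.001,-.003,.149))
f=grab('scene'); cv2.imwrite('pics/s6.png',cv2.resize(f['pixels'][150:270,260:390],None,fx=5,fy=5,interpolation=3))"
```

```text
t: 8.65
eef_pos: [0.5476, 0.081, 0.1508]
ee_rot: [[-0.129, 0.992, -0.0], [0.992, 0.129, 0.0], [0.0, -0.0, -1.0]]
wrist_force: [0.6, 0.2, 0.4]
gripper_width: 0.0497
t: 8.9
eef_pos: [0.5488, 0.0813, 0.1528]
ee_rot: [[-0.13, 0.992, 0.003], [0.992, 0.13, 0.0], [-0.0, 0.003, -1.0]]
wrist_force: [-1.1, -0.2, -0.2]
gripper_width: 0.026
shift [-0.0009 -0.0021  0.0038] turn [0.0035 0.0003 0.0008] dockpos [ 0.0031 -0.0021  0.1528] w 0.026 F [-1.1 -0.2 -0.2] t 8.9
```

View pics/s6.png

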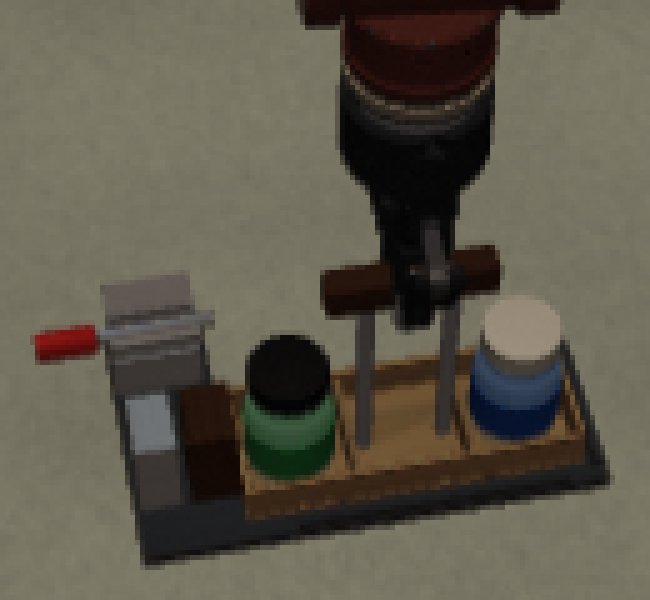

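The fingers straddle the bar near its middle, at about (425,285). I'll centre slightly, close, then lift slowly.

```bash
python3 -m handwheel '[[-0.001,-0.001,0.002,0,0,0,0.02],[-0.001,-0.001,0.002,0,0,0,0.01],[-0.001,-0.001,0.002,0,0,0,0.005],[-0.001,-0.001,0.002,0,0,0,0.005],[-0.001,-0.001,0.002,0,0,0,0.005]]'; python3 -m handwheel '[[0,0,0,0,0,0,0.005],[0,0,-0.002,0,0,0,0.005],[0,0,-0.005,0,0,0,0.005],[0,0,-0.010,0,0,0,0.005],[0,0,-0.016,0,0,0,0.005]]'; python3 -c "
from h import *
delta((0.001,-.003,.25))"
```

```text
t: 9.57
eef_pos: [0.5476, 0.0802, 0.1498]
ee_rot: [[-0.13, 0.992, 0.002], [0.992, 0.13, -0.0], [-0.0, 0.002, -1.0]]
wrist_force: [2.1, 0.3, 2.0]
gripper_width: 0.017
t: 10.2
eef_pos: [0.5463, 0.0803, 0.1645]
ee_rot: [[-0.13, 0.992, -0.001], [0.992, 0.13, 0.0], [0.0, -0.001, -1.0]]
wrist_force: [0.1, -0.1, -7.2]
gripper_width: 0.0173
shift [-0.0002  0.0005 -0.0855] turn [-0.0013 -0.0004  0.0009] dockpos [ 0.0004 -0.0028  0.1645] w 0.0173 F [ 0.1 -0.1 -7.2] t 10.2
```

```bash
python3 -m handwheel '[[0,0,-0.012,0,0,0,0.005],[0,0,-0.026,0,0,0,0.005],[0,0,-0.042,0,0,0,0.005],[0,0,-0.058,0,0,0,0.005],[0,0,-0.070,0,0,0,0.005]]'; python3 -m handwheel '[[0,0,-0.008,0,0,0,0.005],[0,0,-0.012,0,0,0,0.005],[0,0,-0.014,0,0,0,0.005],[0,0,-0.014,0,0,0,0.005],[0,0,-0.014,0,0,0,0.005]]';python3 -m handwheel '[[0,0,0,0,0,0,0.005],[0,0,0,0,0,0,0.005],[0,0,0,0,0,0,0.005],[0,0,0,0,0,0,0.005],[0,0,0,0,0,0,0.005]]'; python3 -c "
from h import *
delta((0.001,-.003,.25))
f=grab('scene'); cv2.imwrite('pics/s7.png',cv2.resize(f['pixels'][130:270,250:400],None,fx=4,fy=4,interpolation=3))
g=grab('scene');s=lambda x,y:(x/4+250,y/4+130)
"
```

```text
t: 10.82
eef_pos: [0.5475, 0.0802, 0.2371]
ee_rot: [[-0.13, 0.992, 0.003], [0.992, 0.13, 0.0], [-0.0, 0.003, -1.0]]
wrist_force: [-0.2, -0.7, -7.5]
gripper_width: 0.017
t: 11.45
eef_pos: [0.5468, 0.0802, 0.2487]
ee_rot: [[-0.13, 0.992, 0.0], [0.992, 0.13, 0.0], [0.0, 0.0, -1.0]]
wrist_force: [1.4, -0.4, -7.0]
gripper_width: 0.0171
t: 12.08
eef_pos: [0.547, 0.0802, 0.2493]
ee_rot: [[-0.13, 0.992, 0.001], [0.992, 0.13, 0.0], [-0.0, 0.001, -1.0]]
wrist_force: [0.4, 0.1, -7.2]
gripper_width: 0.0173
shift [-0.0001 -0.0002 -0.0007] turn [0.0011 0.     0.0009] dockpos [ 0.0012 -0.0029  0.2493] w 0.0173 F [ 0.4  0.1 -7.2] t 12.075
```

View pics/s7.png

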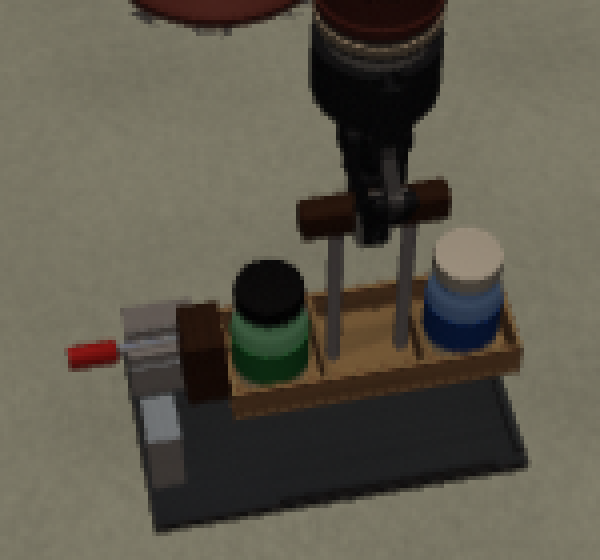

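The caddy is up about 100 mm with both jars in it, and the pin is still in the notch at (150,347). I'll check tilt and the pin from depth.

```bash
python3 - <<'E'
from h import *
g=load('scene'); s=lambda x,y:(x/4+249.6,y/4+129.6)
P=world(g,[s(312,207),s(440,188)]);print('bar top ends',P.round(4),'tilt',(P[1,2]-P[0,2])/np.linalg.norm(P[1]-P[0]))
P=world(g,[s(248,406),s(505,365)]);print('front wall',[todock(p).round(4) for p in P],'tilt',(P[1,2]-P[0,2])/np.linalg.norm(P[1]-P[0]))
print('handle',[todock(p).round(4) for p in world(g,[s(93,355)])])
o=manip.get_obs();print(o['qvel'].round(2),o['wrist_force'].round(1))
E
```

```text
bar top ends [[0.5507 0.043  0.276 ]
 [0.5418 0.1239 0.2775]] tilt 0.018274056540501113
front wall [array([ 0.0386, -0.0909,  0.1252]), array([0.0377, 0.0879, 0.1222])] tilt -0.016907939913798194
handle [array([-0.071 , -0.1872,  0.059 ])]
[-0.01  0.    0.03  0.   -0.04  0.09] [-0.1 -0.1 -5.7]
```

Level within measurement noise, steady and clear of the dock.

```bash
python3 -c "
from workcell import order
print(order.job_done())"
```

```text
the job is handed in; nothing more can be done
None
```

I drew the pin straight out of its guide by about 75 mm, laid it in the notch and let it go. I then lifted the caddy by its handle about 100 mm and handed the job in while still holding it. The hand-in reports no verdict, so these are my own last checks.

- **Caddy:** It was level within about 0.02 rad. The bar top gave +0.018 and the front wall −0.017, which disagree in sign but are within measurement noise. The arm was nearly still, with about 0.7 kg hanging from the gripper, and the picture shows the caddy clear of the dock.
- **Jars:** Both stood in the caddy.
- **Pin:** The handle's visible surface measured dock x −71, y −187 mm. In y that puts the shank's middle at about −134 mm, as wanted. The x reading is 7 mm from the notch's centre line, right at the limit. That reading is of the handle's camera-facing side, not its axis. The gripper's own position at release was x −77 mm, and the picture shows the shank in the channel.
- **Bystanders:** The path stayed away from them, but I did not measure them again at the end.

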